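# Hang the lift-off door on the sample cabinet

## Task

The door of the small grey sample cabinet has been taken off and stands in the slotted stand. Hang it back on: lower its two hinge knuckles over both hinge pins until it sits fully down, then swing the door shut against the cabinet front and leave it hanging there. Leave the other things on the worktop where they are.

Things in the scene. Friction and masses are not known exactly. Their poses are not given: they have to be found in the camera images.
- cabinet1: Small fixed grey steel cabinet without its door, 160 mm wide (y), 120 mm deep (x), 190 mm high, its open front facing -x of its own frame; two jars and a cup inside. Origin: centre of its underside on the worktop, z up. A steel hinge strip 16 mm wide and 4 mm thick on the front, near the left (+y) edge, carries the two hinge pins (see pins_nominal).
- pins_nominal (a point): Nominal place of the lower hinge pin's foot, 16 mm in front of the cabinet front, 56 mm to the left of its middle, 50 mm above the worktop; cabinet axes. The hinge strip was fastened by hand: the real pins stand up to 14 mm to either side of this along the cabinet's y (exact in x and z). That offset is NOT measured: find it by touch or by eye.
- seal (a point): Middle of the front of the rubber seal strip (12 mm wide, 110 mm high, 4 mm proud) at the right edge of the cabinet front, on which the shut door's panel rests; cabinet axes. Hinge pins: two, one straight above the other, shoulders (their feet) 50 and 125 mm above the worktop; steel, 8 mm in diameter, 16 mm high, top 1.5 mm tapered; shoulders 15.6 mm across.
- stand: Fixed grey plastic stand 130 x 80 x 12 mm with two pairs of 30 mm high cheeks that form a slot along its x axis, in which the door stands upright, leaning to one side by up to 5 degrees; door x points along the stand's -x. Origin: centre of its underside.
- door_grip (a point): On the thick top rail of the loose white door (0.18 to 0.29 kg), near its middle, over the centre of mass, half-way up; to be gripped from above. Rail 131 mm long, 14 mm thick, 26 mm high; its top is 13 mm above this point. Door axes: x from the hinge side to the free edge, z up, +y the inner face (to the cabinet when shut). Panel below: 8 mm thick, lower edge 148 mm below this point.
- door_bore (a point): Bore axis at the bottom of the door's lower hinge knuckle: from door_grip 70 mm in -x, 7 mm in -y, 123 mm in -z (door axes). Knuckles: two steel tubes on this axis, 16 mm outside, 10 mm bore, 22 mm long, the upper 75 mm above the lower. Fully down = knuckles on the pin shoulders, this point 50 mm above the worktop. The door then turns freely on the pins.
- door_knuckle_top (a point): Bore axis at the top of the upper knuckle, 97 mm above door_bore; door axes. The door goes on at any opening angle; standing straight out from the front (door x along the cabinet's -x) leaves the gripper most room. The door's outer face (-y) has a round black knob, 18 mm across, standing out 18 mm, 122 mm from the bore axis, 85 mm above the lower edge.
- door_edge (a point): On the door: middle of the free edge of the panel, 143 mm in +x and 7 mm in +y of the bore axis, 74 mm above the lower edge; door axes. When the door is shut, door x points along the cabinet's -y and this point lies 8 mm in front of the cabinet front (x = -68 mm in the cabinet's frame).
- cap: Loose blue screw cap 53 mm in diameter, 27 mm high, bystander. Origin under its centre.
- conical: Loose conical flask 64 mm in diameter, 106 mm high, bystander. Origin under its centre.
- cup: Loose shallow clear dish 43 mm in diameter, 11 mm high, bystander. Origin under its centre.
- stopper: Loose orange rubber stopper 26 mm in diameter, 28 mm high, bystander. Origin under its centre.
Things that resemble listed ones, but are neither listed nor needed, are in the scene too. Of the things that look like the part that bears door_grip, the larger one is meant.

How it is judged:
By the outcome, as a careful person would: the job done as asked, in the order asked, and still so for the second after the job is handed in, with the robot touching nothing.
It also fails if it takes over 58 s, if anything falls off the work surface, if the arm or the gripper's body presses on something with over 40 N, if the wrist force passes 120 N, or if a joint passes its speed limit or range.

## Robot

A 6-joint arm with a two-finger parallel gripper is mounted at the origin on a cart in front of the work surface, level with it; the furniture and walls round the work are solid. World frame = base frame: x ahead of the robot, y to its left, z up, the work surface at z = 0. Lengths are in mm, angles in rad, forces in N, time in s.
With the tool pointing down it reaches from about 275 to 750 mm from the base axis. Payload 10.2 kg.
Tool frame: the origin (TCP) lies at the very end of the fingers, on their centre line; the grasp point (between the pads) lies 19 mm behind it; z points along the fingers, y is the line along which they close (so a half turn about z gives the same grasp; the last joint's range is limited). The gripper opens to 85 mm and grips with 20 to 120 N. Pads are 22 mm wide; open, the fingers measure 114 mm over their backs; the gripper's body (76 mm by 85 mm) begins 54 mm behind the grasp point. The pads swing forward as they close: fully open they stand 13 mm farther back than shut.
Start: joints at [1.047, 0.313, 1.498, -0, 1.331, -0.223], TCP at [155.562, 501.43, 231.294] pointing down, gripper open.
Joint ranges: [-2.94, 2.94], [-0.97, 2.17], [0.19, 2.56], [-1.23, 4.37], [0.02, 3.11], [-2.88, 2.88]. Speed limits (rad/s): [2.39, 2.39, 3.01, 3.14, 3.14, 3.14].

## Interface

Orientations are given as a unit quaternion [w, x, y, z].
In Python, from rig import telemetry, optics, ctrl gives the robot as it stands.
- The arm moves only by the tool servo_tool, never from a script. Its argument "deltas" is a list of rows, each a list of 3 entries, a list of its own where there are three numbers: the shift along the tool's x, y, z in units of 20 cm (1.0 is 20 cm), then the turn, a rotation vector about the tool's x, y, z in units of 90 degrees (1.0 is 90 degrees), then the opening, from 0 (shut) to 1 (fully open). A call has 1 to 8 rows; each row shifts and turns the commanded pose from where the row before left it, along the tool's axes as they then stand; what a row does not reach is not made up. A row lasts 1/10 s, in which the tool goes at most 50 mm and 8.59 degrees, less where a joint would pass 70% of its speed; a pose out of reach is approached as far as the arm can. A call with a number of a shift or a turn outside -1 to 1 is refused whole. A call with a gripper value outside its range is refused whole. The fingers move at their own pace and stop on an object; "squeeze" is the grip in N (left out, the last holds). Time passes only in rows, so rows that do not move let the fingers close. It gives the time, the measured TCP pose, the force, the opening and the grip force at its end, in the units of the state.
- telemetry.sense(): the state, without advancing time (a new reading comes with each control period).
- optics.capture(name): name is "side" or "top"; returns the picture (480x640x3 uint8, blue, green, red); there is no depth.
- optics.camera_model(name): a dict with "vfov" (degrees; the focal length in pixels is half the picture's height over the tangent of half this angle, whatever the lens; pixels are square), "cx", "cy" (the principal point, pixels), "R" (3x3) and "t" (3): a world point X has camera coordinates R X + t. Camera axes: x right, y down, z forward; pixel columns grow to the right and rows downward; lengths in mm; the calibration is good to about 2 mm. A picture is of the moment at which its call begins. camera_model takes no time and is no camera call.
- ctrl.finish_job(): hands the job in; it is judged then, once.
The state is a dict: "time_s": time; "joints": joint angles; "dq": joint speeds; "tau": joint torques, N m; "eef_pos": TCP position; "ee_rot": TCP orientation; "force": force on the tool from outside, world axes, zero at the start; "wrist_torque": the same for the moment, N m; "grip_width": opening from 0.0 (shut) to 1.0 (fully open); "grip_force": force on a finger pad.
Only numpy, scipy, OpenCV 4.12 (cv2) and the standard library are available. Lean on these libraries where they do the work, as an engineer would, in place of code of your own. Each camera call takes 0.05 s, during which the arm holds its last target. There are 200 camera calls.

## Working session

There is one attempt and no reset: what is moved stays moved. The work goes in short steps, Python scripts to look and compute and a tool call to move; the robot and the scene stay as the last step left them, time stands still between calls to the robot, and variables do not carry over. Pictures are saved under pics/ and viewed, at most 10 in all, crops included, and the job is handed in when it is done.

Besides the shell and the picture viewer there is one more tool, called by a JSON object that holds its "op" and its "data". servo_tool: Moves the arm, as the interface text tells. Its arguments: {"type":"object","properties":{"deltas":{"type":"array"},"squeeze":{"type":"number"}},"required":["deltas"]}

```bash
mkdir -p pics
python3 - <<'E'
from rig import telemetry, optics, ctrl
import cv2
for n in ("side","top"):
    im=optics.capture(n); cv2.imwrite(f"pics/{n}0.png",im)
    m=optics.camera_model(n); print(n,m)
s=telemetry.sense(); print(s)
E
```

```text
side {'vfov': 57.51959337356933, 'cx': 320.2710355621838, 'cy': 238.6737659605207, 'R': array([[ 0.85816584, -0.51333987,  0.00579281],
       [-0.24090848, -0.412647  , -0.87845635],
       [ 0.45333706,  0.7524657 , -0.47778749]]), 't': array([-495.14584581,  188.49716665,  940.26248423])}
top {'vfov': 45.672300730872635, 'cx': 318.37655165841727, 'cy': 244.76389636765322, 'R': array([[-1.59784969e-02, -9.99871899e-01, -9.34257212e-04],
       [-9.74939714e-01,  1.57874130e-02, -2.21908341e-01],
       [ 2.21894664e-01, -2.63491728e-03, -9.75067082e-01]]), 't': array([ -91.05845104,  548.0685716 , 1490.23502894])}
{'time_s': 0.1, 'joints': array([ 1.04662195e+00,  3.13361644e-01,  1.49834277e+00, -1.58124487e-05,
        1.33097672e+00, -2.23397358e-01]), 'dq': array([-0.00178554, -0.00294822, -0.00023907, -0.00087334,  0.00101503,
        0.00106952]), 'tau': array([ 2.99110550e-03, -4.12899935e+01, -2.60142857e+01, -1.42380459e-04,
        3.03615430e-03,  3.08532617e-05]), 'eef_pos': array([155.43956004, 501.23222844, 230.81578047]), 'ee_rot': array([-1.91577235e-04,  1.49820384e-01,  9.88713081e-01, -5.09467052e-04]), 'force': array([-1.02761579, -0.03018224, -0.58497057]), 'wrist_torque': array([-0.00061604,  0.0293207 , -0.0367698 ]), 'grip_force': 0.0, 'grip_width': 0.9972783324170846}
```

View pics/side0.png

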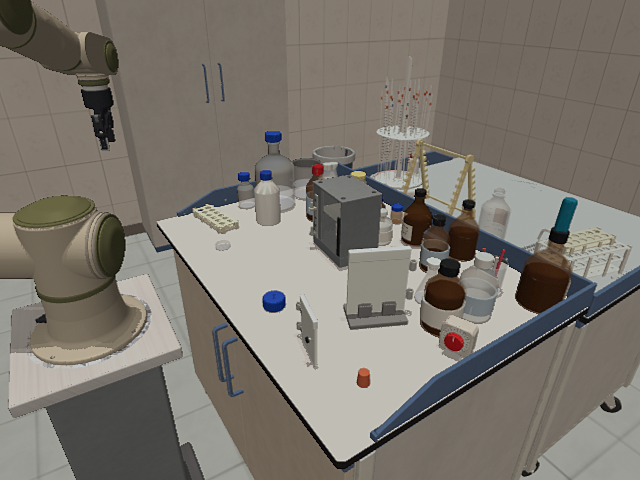

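View pics/top0.png

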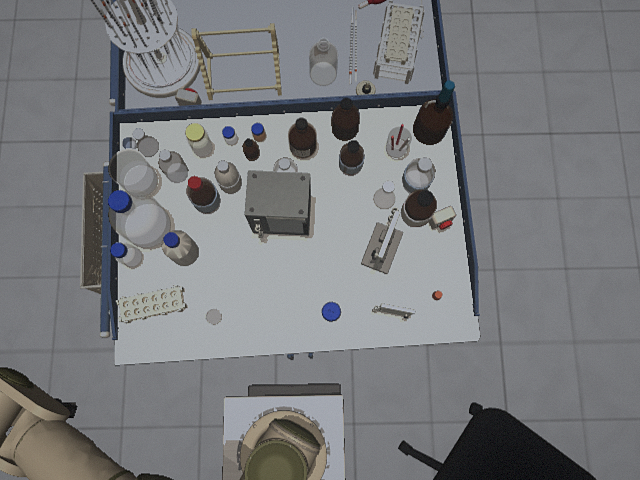

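The larger white door stands in the slotted stand: top about (385,240), side about (378,285). A smaller lookalike stands free at top (393,310), side (308,328). The one in the stand fits the description, since it's larger and slotted. I'll confirm that in enlarged crops.

Run:
```python
import cv2,numpy as np
s=cv2.imread("pics/side0.png");t=cv2.imread("pics/top0.png")
R=lambda a,f:cv2.resize(a,None,fx=f,fy=f,interpolation=cv2.INTER_CUBIC)
a=R(s[170:340,300:430],3.5)   # 455x595
b=R(t[155:280,235:320],3.5); c=R(t[200:280,355:435],3.5)
W=np.zeros((595,800,3),np.uint8)
W[:a.shape[0],:455]=a[:595]; W[:300,460:460+b.shape[1]]=b[-300:]
W[305:305+c.shape[0],460:460+c.shape[1]]=c
cv2.imwrite("pics/crop0.png",W); print(a.shape,b.shape,c.shape)
```

```text
(595, 455, 3) (438, 298, 3) (280, 280, 3)
```

View pics/crop0.png

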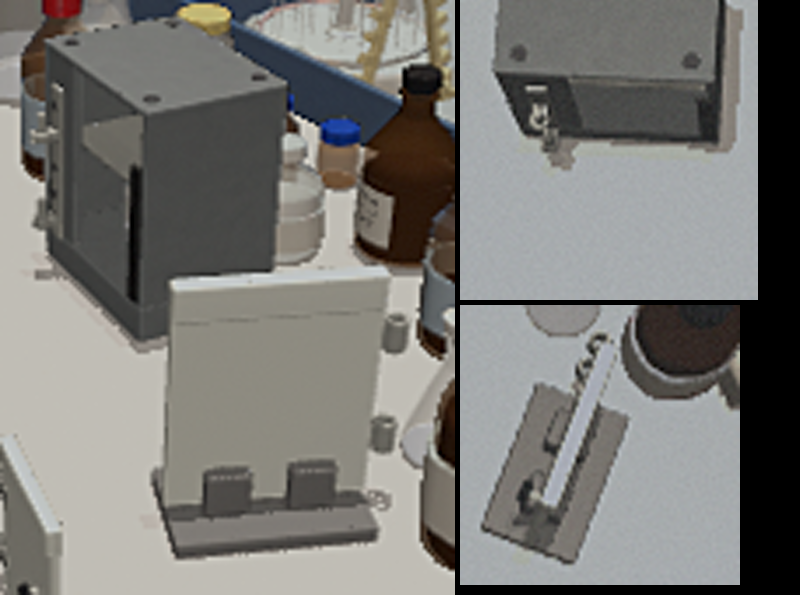

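The crop confirms it: the door in the stand has two steel knuckles at its far end, a thick top rail, and the knob on the left (+y) side. Next I'll get subpixel measurements.

```bash
cat > h.py <<'E'
import cv2,numpy as np
from rig import telemetry,optics,ctrl
M={n:optics.camera_model(n) for n in("side","top")}
def K(n):
    f=240/np.tan(np.radians(M[n]['vfov']/2)); return np.array([[f,0,M[n]['cx']],[0,f,M[n]['cy']],[0,0,1]])
def P(n): return K(n)@np.c_[M[n]['R'],M[n]['t']]
def ray(n,uv):
    R,t=M[n]['R'],M[n]['t']; d=R.T@np.linalg.inv(K(n))@np.r_[uv,1]; return -R.T@t,d
def plane(n,uv,z):
    o,d=ray(n,uv); return o+d*(z-o[2])/d[2]
def tri(us,ut):
    X=cv2.triangulatePoints(P("side"),P("top"),np.array(us,float).reshape(2,1),np.array(ut,float).reshape(2,1)); return (X[:3]/X[3]).ravel()
def proj(n,X):
    p=P(n)@np.r_[X,1]; return p[:2]/p[2]
E
python3 - <<'E'
from h import *
np.set_printoptions(precision=1,suppress=True)
s=cv2.imread("pics/side0.png");t=cv2.imread("pics/top0.png")
g=cv2.cvtColor(t,cv2.COLOR_BGR2GRAY)
# rail top in top view: bright, bluish white
print(t[215:262:6,372:400].max(2))
def up(a,f): return cv2.resize(a,None,fx=f,fy=f,interpolation=cv2.INTER_NEAREST)
W=np.zeros((600,800,3),np.uint8)
def put(a,f,x,y,ox,oy,st):
    b=up(a,f)
    for i in range(0,a.shape[1],st):
        cv2.putText(b,str(ox+i),(i*f,8),0,.3,(0,0,255),1); b[:,i*f]=b[:,i*f]//2
    for i in range(0,a.shape[0],st):
        cv2.putText(b,str(oy+i),(0,i*f+9),0,.3,(0,255,0),1); b[i*f]=b[i*f]//2
    W[y:y+b.shape[0],x:x+b.shape[1]]=b
put(t[160:242,240:318],5,0,0,240,160,10)
put(s[172:246,308:390],5,390,0,308,172,10)
put(t[202:240,370:402],6,0,412,370,202,5)
put(s[240:300,340:425],4,200,412+0,340,240,10) if False else put(s[242:288,342:422],4,200,412,342,242,10)
put(s[190:236,302:330],4,530,412,302,190,5)
put(t[214:242,252:278],6,644,412,252,214,5)
cv2.imwrite("pics/z1.png",W)
E
```

```text
[[173 171 173 175 171 172 173 170 174 174 170 171 175 175 173 176 176 145
  172 116 113 123 188 182 180 183 172 133]
 [173 174 170 175 179 181 180 178 174 176 178 174 171 177 182 176 112  60
  106 166 184 180 181 179 173 166 174 175]
 [176 176 138  98 121 122 121 121 119 116 120 120 121 112 121  86  96 181
  184 178 184 180 143 183 175 178 174 174]
 [153 108 120 123 120 122 120 122 120  77 118 119 119  98 109 190 182 180
  187 183  84  71  84 125 121 117 118 119]
 [121 122 118 120 121 125 104  50  77 105 111  89 169 187 182 183 186 180
   68  73 112 124 117 123 122 116 119 117]
 [124 121 119 120 121 122 121 125 110  90 181 184 181 179 185 129  58  79
  117 125 120 120 121 118 120 108 118 181]
 [106  38  34  49 126 123  98  95 189 184 180 185 185  84  87  75 130 123
  122 120 119 124 119 111 127 179 173 173]
 [ 44  48  72  90  74  71  82 116 116 156 139  74  80  82 131 122 122 116
  124 124 123 108 178 178 171 173 174 171]]Traceback (most recent call last):
  File "<stdin>", line 18, in <module>
  File "<stdin>", line 15, in put
ValueError: could not broadcast input array from shape (228,192,3) into shape (188,192,3)
```

Run:
```python
from h import *
s=cv2.imread("pics/side0.png");t=cv2.imread("pics/top0.png")
W=np.zeros((600,800,3),np.uint8)
def put(a,f,x,y,ox,oy,st):
    b=cv2.resize(a,None,fx=f,fy=f,interpolation=cv2.INTER_NEAREST)
    for i in range(0,a.shape[1],st):
        cv2.putText(b,str(ox+i),(i*f,8),0,.3,(0,0,255),1); b[:,i*f]=b[:,i*f]//2
    for i in range(0,a.shape[0],st):
        cv2.putText(b,str(oy+i),(0,i*f+9),0,.3,(0,255,0),1); b[i*f]=b[i*f]//2
    W[y:y+b.shape[0],x:x+b.shape[1]]=b
put(t[164:240,242:316],4,0,0,242,164,10)
put(s[174:246,308:388],4,300,0,308,174,10)
put(t[204:262,368:402],5,625,0,368,204,5)
put(s[242:282,342:422],5,0,310,342,242,10)
put(s[186:236,302:328],5,410,300,302,186,5)
put(t[214:246,252:280],8,560,300,252,214,4)
cv2.imwrite("pics/z1.png",W)
```

```text
(no output)
```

View pics/z1.png

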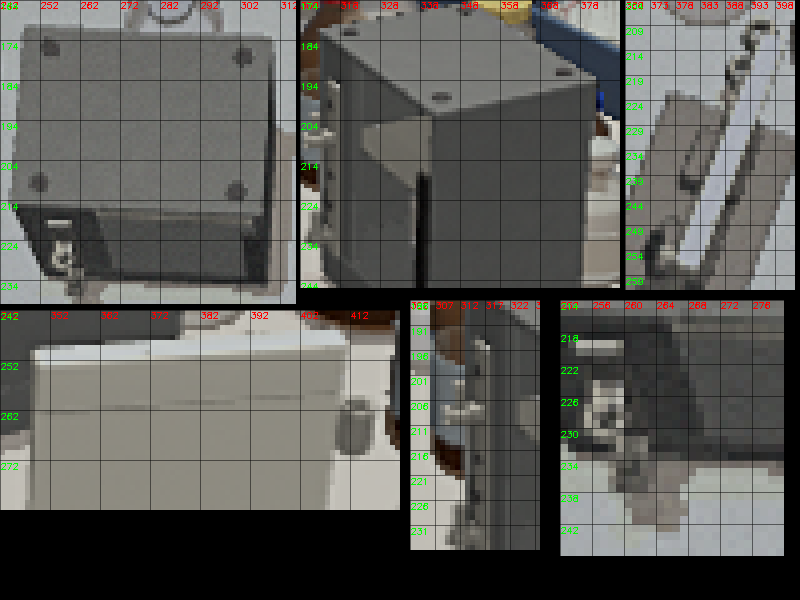

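The panels show these features:
- **Cabinet top corners:** top view (246,215), (308,218), (249,171), (310,173); side view (314,183), (342,202), (382,193).
- **Rail top ends:** top view (381,257) and (397,209); side view edge from (349,252) to (411,248).
- **Upper pin:** side view column about 312, rows 201–207.

Run:
```python
from h import *
np.set_printoptions(precision=1,suppress=True)
t=cv2.imread("pics/top0.png");s=cv2.imread("pics/side0.png")
# cabinet
o=np.array([.5,.5])
fl=tri((314.2-.5,183),(246.2-.5,214.7)); fr=tri((341.7-.5,201.7),(307.7-.5,217.2)); br=tri((381.7,193),(309.2,172.7))
print("cab tri",fl,fr,br,np.linalg.norm(fl-fr),np.linalg.norm(fr-br))
q=[plane("top",np.array(c)-.5,190)[:2] for c in((246.2,215.2),(307.7,217.7),(309.7,173.2),(248.7,170.7))]
q=np.array(q); print("cab top z190",q,[np.linalg.norm(q[i]-q[i-1]) for i in range(4)])
# rail
x=t.astype(int)[200:265,365:405]; m=((x.min(2)>165)&(x[...,0]-x[...,2]>8)).astype(np.uint8)
m=cv2.morphologyEx(m,cv2.MORPH_OPEN,np.ones((2,2),np.uint8))
n,l,st,c=cv2.connectedComponentsWithStats(m); k=1+np.argmax(st[1:,4]); print(st[1:,4])
pts=np.argwhere(l==k)[:,::-1].astype(np.float32)+[365,200]
r=cv2.minAreaRect(pts.astype(np.float32)); b=cv2.boxPoints(r); print("rail rect",r,b)
h1=tri((348.5,252),(383,257)); h2=tri((410.5,248),(399,210)); print("rail tri",h1,h2,np.linalg.norm(h1-h2))
for z in(165,175,185): 
    w=np.array([plane("top",p,z)[:2] for p in b]); print(z,w,np.linalg.norm(w-np.roll(w,1,0),axis=1))
```

```text
cab tri [601.7  82.9 182.2] [590.  -72.8 189. ] [708.3 -79.5 189.4] 156.33412206707544 118.55029994038392
cab top z190 [[598.   82.5]
 [589.  -72.5]
 [707.3 -79. ]
 [716.6  77.6]] [np.float64(118.6766211539291), np.float64(155.28335847904438), np.float64(118.47252841191464), np.float64(156.84454567109276)]
[174]
rail rect ((389.60723876953125, 234.84796142578125), (4.09126615524292, 47.53089141845703), 21.161258697509766) [[379.1 256.3]
 [396.3 211.9]
 [400.1 213.4]
 [382.9 257.7]]
rail tri [ 486.7 -261.   173.3] [ 609.7 -307.5  170. ] 131.53512537812654
165 [[ 490.7 -252.4]
 [ 606.2 -301.1]
 [ 602.1 -310.8]
 [ 486.8 -261.9]] [ 10.3 125.4  10.5 125.3]
175 [[ 488.7 -251.3]
 [ 603.4 -299.7]
 [ 599.3 -309.2]
 [ 484.7 -260.7]] [ 10.2 124.5  10.4 124.4]
185 [[ 486.6 -250.2]
 [ 600.5 -298.2]
 [ 596.5 -307.7]
 [ 482.7 -259.6]] [ 10.1 123.6  10.3 123.5]
```

Run:
```python
from h import *
np.set_printoptions(precision=1,suppress=True)
u=plane("top",np.array((393.9,210.9)),134); l=plane("top",np.array((390.2,218.1)),59)
print("knuckles",u,l, "tri",tri((412.9,261),(393.9,210.9)),tri((409.5,290),(390.2,218.1)))
c=plane("top",np.array((388.3,232.5)),173); print("rail top c",c)
# cabinet frame + pins for offsets
yd=np.array([9.0,155.0]);a=np.arctan2(-yd[0],yd[1])*-1
fc=np.array([594.6,4.5])
for an in (-3.3,):
    th=np.radians(an); ex=np.array([np.cos(th),np.sin(th)]); ey=np.array([-np.sin(th),np.cos(th)])
    for off in(-14,-7,0,7,14):
        p=fc-16*ex+(56+off)*ey
        print(off,p,*[np.r_[proj(n,np.r_[p,z])] for n in("side","top") for z in(50,66,125,141)])
    t=cv2.imread("pics/top0.png")
s=cv2.imread("pics/side0.png")
print(cv2.cvtColor(s,6)[196:236,306:320]); print(cv2.cvtColor(cv2.imread("pics/top0.png"),6)[216:246,250:270])
```

```text
knuckles [ 618.1 -299.5  134. ] [ 619.3 -299.    59. ] tri [ 621.3 -301.5  130.4] [ 622.7 -301.    54.5]
rail top c [ 550.2 -277.3  173. ]
-14 [581.   47.4] [312.9 233.3] [312.9 228.2] [312.8 208.7] [312.8 203.3] [264.8 234.3] [264.2 232.9] [262.1 227.5] [261.5 225.9]
-7 [581.4  54.3] [311.8 232.3] [311.7 227.1] [311.7 207.7] [311.6 202.3] [262.2 234.2] [261.7 232.8] [259.5 227.4] [258.8 225.8]
0 [581.9  61.3] [310.6 231.2] [310.6 226.1] [310.5 206.8] [310.5 201.4] [259.7 234.1] [259.1 232.7] [256.8 227.3] [256.1 225.7]
7 [582.3  68.3] [309.5 230.2] [309.5 225.1] [309.4 205.8] [309.3 200.5] [257.1 234. ] [256.5 232.6] [254.1 227.2] [253.5 225.6]
14 [582.7  75.3] [308.4 229.2] [308.4 224.1] [308.2 204.9] [308.2 199.5] [254.6 233.9] [254.  232.5] [251.5 227.1] [250.8 225.5]
[[112  91  60  68  60  64  66  66  64  79  92 116  64  56]
 [ 90 117  96  62  56  62  66  65  68  82  83  93  67  56]
 [ 80 102 118 109 108  67  59  64  64  71  86  96  67  58]
 [ 79  92 103 106 111 124 128  63  58  44  84  96  68  58]
 [ 78  92  99 103 106 112 111  62  57  35  80  97  67  57]
 [ 75  92  98 102 103 
[... 3894 characters left out ...]
 118 167
  174 170]
 [170 173 169 167 169 169 171 171 166 158 131 111 112 119 133 128 122 180
  171 172]
 [171 170 172 167 168 169 172 168 175 172 119 119 121 120 121 131 123 142
  173 169]
 [169 167 170 169 172 169 168 173 174 171 156 112 118 113 117 125 127 127
  174 172]
 [172 170 167 173 170 170 171 170 170 171 172 106 110 111 127 130 130 167
  175 168]
 [170 172 173 171 173 170 172 174 165 170 165 159 162 161 123 125 129 174
  170 173]
 [168 167 166 171 169 171 168 171 170 167 169 172 173 173 163 161 162 172
  169 168]
 [171 169 170 171 170 169 168 171 170 170 171 166 170 169 176 173 171 174
  169 170]
 [173 172 171 168 171 169 170 172 171 171 170 168 171 175 170 171 170 168
  166 171]]
```

The measurements agree with the given sizes: cabinet 156×118 mm at z≈189, rail 131 mm at z≈173, bore axis near (618,-299). The pin estimate is (581.7,59). I'll move towards the rail.

{"op": "servo_tool", "data": {"deltas": [[[-0.168,-0.174,0],[0,0,0],0.6],[[-0.168,-0.174,0],[0,0,0],0.6],[[-0.168,-0.174,0],[0,0,0],0.6],[[-0.168,-0.174,0],[0,0,0],0.6],[[-0.168,-0.174,0],[0,0,0],0.6],[[-0.168,-0.174,0],[0,0,0],0.6],[[-0.168,-0.174,0],[0,0,0],0.6],[[-0.168,-0.174,0],[0,0,0],0.6]]}}

```text
time_s: 0.9
eef_pos: [330.1, 154.1, 231.3]
ee_rot: [0.0, 0.15, 0.989, 0.0]
force: [0.6, 0.3, 0.8]
grip_width: 0.6
grip_force: 0.0
```

{"op": "servo_tool", "data": {"deltas": [[[-0.168,-0.174,0],[0,0,0],0.6],[[-0.168,-0.174,0],[0,0,0],0.6],[[-0.168,-0.174,0],[0,0,0],0.6],[[-0.168,-0.174,0],[0,0,0],0.6],[[-0.168,-0.174,0],[0,0,0],0.6],[[-0.168,-0.174,0],[0,0,0],0.6],[[-0.168,-0.174,0],[0,0,0],0.6],[[0,0,0],[0,0,0.059],0.6]]}}

```text
time_s: 1.7
eef_pos: [483.4, -150.7, 230.1]
ee_rot: [-0.0, 0.198, 0.98, -0.0]
force: [0.7, 0.8, -0.9]
grip_width: 0.602
grip_force: 0.0
```

{"op": "servo_tool", "data": {"deltas": [[[-0.139,-0.114,0],[0,0,0],0.6],[[-0.139,-0.114,0],[0,0,0],0.6],[[-0.139,-0.114,0],[0,0,0],0.6],[[-0.139,-0.114,0],[0,0,0],0.6],[[0,0,0.1],[0,0,0],0.6],[[0,0,0.1],[0,0,0],0.6],[[0,0,0],[0,0,0],0.6]]}}

```text
time_s: 2.4
eef_pos: [548.9, -272.7, 188.1]
ee_rot: [-0.003, 0.196, 0.981, 0.001]
force: [1.0, -0.4, 0.6]
grip_width: 0.601
grip_force: 0.0
```

Run:
```python
from h import *
s=optics.capture("side");t=optics.capture("top")
a=cv2.resize(s[190:340,320:440],None,fx=3.3,fy=3.3,interpolation=2);b=cv2.resize(t[190:290,340:440],None,fx=4,fy=4,interpolation=2)
W=np.zeros((500,800,3),np.uint8);W[:a.shape[0],:a.shape[1]]=a;W[:400,400:800]=b;cv2.imwrite("pics/g1.png",W)
st=telemetry.sense();print(st["eef_pos"],st["ee_rot"],st["force"])
```

```text
[ 550.03253688 -273.28202296  191.65910882] [-1.16793374e-04  1.95399607e-01  9.80723702e-01  2.80085689e-05] [1.00345249 0.99012442 0.02572144]
```

View pics/g1.png

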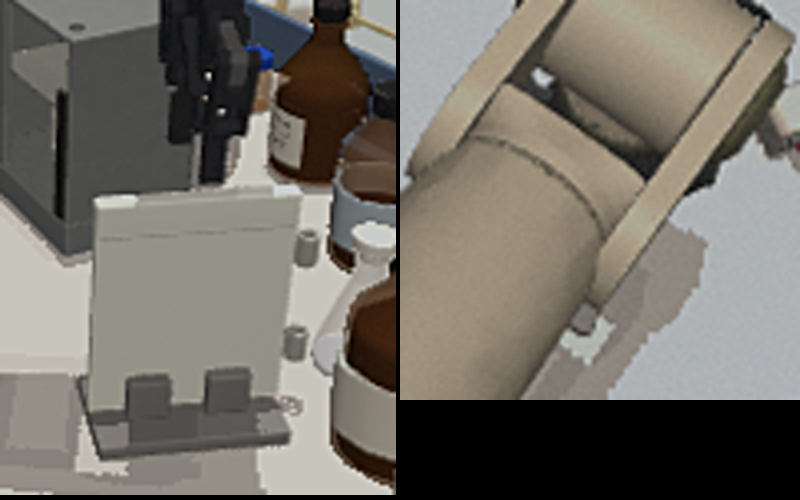

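The side view shows the open fingers just above the middle of the rail, with rail ends at crop (95,200) and (298,190). The top view is hidden by the arm. I'll descend and grip.

{"op": "servo_tool", "data": {"deltas": [[[-0.01,-0.02,0.05],[0,0,0],0.6],[[0,0,0.07],[0,0,0],0.6],[[0,0,0.07],[0,0,0],0.6],[[0,0,0.063],[0,0,0],0.6],[[0,0,0],[0,0,0],0.6],[[0,0,0],[0,0,0],0.4]]}}

```text
time_s: 3.1
eef_pos: [550.5, -277.9, 140.9]
ee_rot: [0.0, 0.195, 0.981, -0.0]
force: [0.6, -0.3, -0.1]
grip_width: 0.443
grip_force: 0.0
```

{"op": "servo_tool", "data": {"deltas": [[[0,0,0],[0,0,0],0.3],[[0,0,0],[0,0,0],0.2],[[0,0,0],[0,0,0],0.1],[[0,0,0],[0,0,0],0.0],[[0,0,0],[0,0,0],0.0],[[0,0,0],[0,0,0],0.0]], "squeeze": 40}}

```text
time_s: 3.7
eef_pos: [550.6, -278.1, 141.4]
ee_rot: [0.001, 0.195, 0.981, -0.0]
force: [0.2, -0.8, 5.2]
grip_width: 0.158
grip_force: 40.4
```

{"op": "servo_tool", "data": {"deltas": [[[0,0,0],[0,0,0],0],[[0,0,-0.05],[0,0,0],0],[[0,0,-0.1],[0,0,0],0],[[0,0,-0.1],[0,0,0],0],[[0,0,-0.1],[0,0,0],0],[[0,0,-0.1],[0,0,0],0],[[0,0,0],[0,0,0],0],[[0,0,0],[0,0,0],0]], "squeeze": 70}}

```text
time_s: 4.5
eef_pos: [550.1, -277.5, 229.9]
ee_rot: [-0.001, 0.195, 0.981, 0.0]
force: [-0.9, -0.6, -2.5]
grip_width: 0.153
grip_force: 68.6
```

Run:
```python
from h import *
s=optics.capture("side")
cv2.imwrite("pics/lift.png",s)
st=telemetry.sense();print(st["time_s"],st["eef_pos"],st["ee_rot"],st["force"],st["wrist_torque"],st["grip_force"],st["joints"])
```

```text
4.55 [ 549.92885991 -277.37768763  229.2090056 ] [-1.12214061e-03  1.95426019e-01  9.80717602e-01  6.29259550e-04] [-0.42115264 -0.56797065 -2.17754141] [-0.01659609 -0.00283138  0.01165347] 68.59416604042053 [-6.57170010e-01  5.20300103e-01  1.19958851e+00  1.31535730e-04
  1.42427382e+00 -1.83460173e+00]
```

{"op": "servo_tool", "data": {"deltas": [[[0.05,0.17,0],[0,0,-0.0715],0],[[0.05,0.17,0],[0,0,-0.0715],0],[[0.05,0.17,0],[0,0,-0.0715],0],[[0.12,0.12,0],[0,0,0],0],[[0.12,0.12,0],[0,0,0],0],[[0.12,0.12,0],[0,0,0],0],[[0.02,0.15,0],[0,0,0],0],[[0,0.1,0],[0,0,0],0]]}}

```text
time_s: 5.35
eef_pos: [479.5, -44.0, 229.8]
ee_rot: [-0.001, 0.028, 1.0, 0.001]
force: [0.5, 0.1, -2.7]
grip_width: 0.149
grip_force: 68.7
```

{"op": "servo_tool", "data": {"deltas": [[[0.02,0.13,0.03],[0,0,0],0],[[0.02,0.13,0.05],[0,0,0],0],[[0.02,0.13,0.05],[0,0,0],0],[[0.015,0.107,0.05],[0,0,0],0],[[0,0,0],[0,0,0],0],[[0,0,0],[0,0,0],0]]}}

```text
time_s: 5.95
eef_pos: [471.1, 54.3, 194.0]
ee_rot: [-0.001, 0.028, 1.0, -0.0]
force: [0.1, -1.1, -2.8]
grip_width: 0.149
grip_force: 68.8
```

```bash
cat > look.py <<'E'
from h import *
import sys
s=optics.capture("side");t=optics.capture("top")
cv2.imwrite(f"pics/s_{sys.argv[1]}.png",s);cv2.imwrite(f"pics/t_{sys.argv[1]}.png",t)
W=np.zeros((600,800,3),np.uint8)
def put(a,f,x,y,ox,oy,st):
    b=cv2.resize(a,None,fx=f,fy=f,interpolation=cv2.INTER_NEAREST)
    for i in range(0,a.shape[1],st):
        cv2.putText(b,str(ox+i),(i*f,8),0,.3,(0,0,255),1); b[:8,i*f]=0
    for i in range(0,a.shape[0],st):
        cv2.putText(b,str(oy+i),(0,i*f+9),0,.3,(0,255,0),1); b[i*f,:8]=0
    W[y:y+b.shape[0],x:x+b.shape[1]]=b
put(s[170:270,270:350],5,0,0,270,170,10)
put(t[204:264,226:296],5,410,0,226,204,10)
cv2.imwrite(f"pics/v_{sys.argv[1]}.png",W)
st=telemetry.sense();print(st["time_s"],st["eef_pos"],st["ee_rot"],st["force"],st["wrist_torque"])
E
python3 look.py 1
```

```text
6.05 [471.57196532  53.60675488 194.65707294] [-3.63003229e-05  2.85985536e-02  9.99590971e-01 -1.08907562e-04] [-0.02900206 -0.51420407 -3.10791803] [-0.00541331 -0.03528959 -0.02644259]
```

View pics/v_1.png

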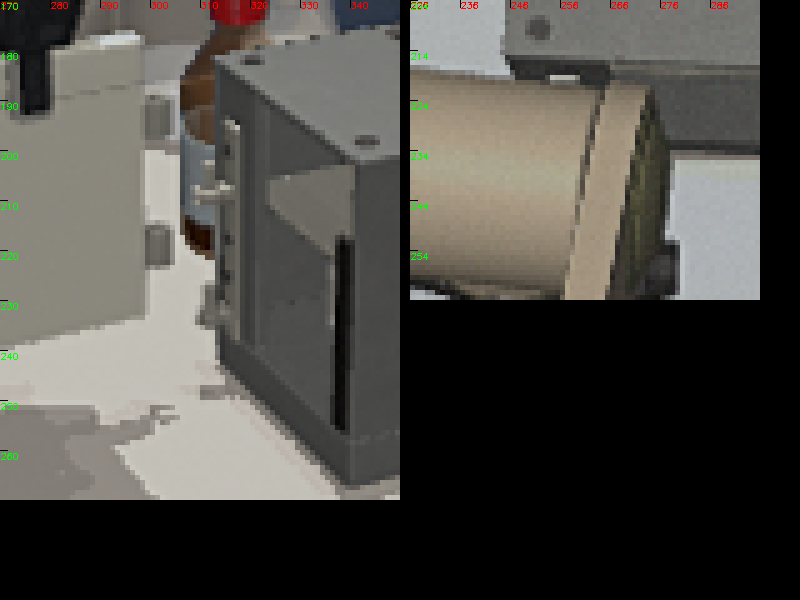

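The side view shows the knuckles' right edge at column about 305, with bottoms at rows 198 and 224. The upper pin is at column about 311, rows 202–207. The arm hides the top view. Next I'll compare the predicted and measured pixels.

Run:
```python
from h import *
np.set_printoptions(precision=2,suppress=True)
s=cv2.imread("pics/s_1.png"); g=cv2.cvtColor(s,6)
print(g[186:200,296:308]); print(g[213:226,296:308]); print(g[199:213,305:318])
R=M["side"]["R"]; right=R[0]
b=np.array([471.6+70.3,53.6+3.1])
for z in (165,187,90,112): print(z,proj("side",np.r_[b,z]),proj("side",np.r_[b,z]+8*right))
print("pin",proj("side",[581.7,59.3,141]),proj("side",[581.7,59.3,125]), proj("side",np.r_[581.7,59.3,125]+7.8*right),proj("side",np.r_[581.7,59.3,125]-7.8*right))
```

```text
[[129 122 115 134 137 152 153 163 173 170  78  69]
 [135 132 140 167 169 171 170 172 178 172  38  50]
 [136 134 141 169 162 162 174 177 189 185  35  43]
 [135 136 139 121  89 113 129 149 156 170  40  44]
 [135 138 141 116 118 125 115 100 135 168  39  42]
 [136 135 122  96 104 107 100  91 134 168  37  39]
 [136 135 121  94 102 102  97  93 135 168  57  70]
 [136 136 122  94 101 103  96  93 134 167  86  79]
 [135 136 123  94 103 104  96  93 133 171 118  63]
 [136 136 123  94 102 103  95  91 133 170 126  75]
 [135 136 123  93 100 101  92  88 131 167 113  92]
 [135 137 128  99 103 103 105 138 172 164  92 119]
 [136 136 137 121 119 122 121 126 138 136  82 103]
 [135 135 134 117 117 117 118 120 123 121  81  94]]
[[134 133 142 180 202 199 198 196 199 195  78  47]
 [135 134 140 164 170 149 165 178 195 198  78  19]
 [135 136 131 105  97 103 111 131 175 200  79  20]
 [135 137 128  80 113 123 114  94 146 199  76  35]
 [136 137 131  84 102 107 102  90 141 210 192  45]
 [135 138 132  89 101 104  99  92 141 207 195  73]
 [135 138 132  90 102 104  98  91 140 204 201 186]
 [136 138 133  92 101 103  9
[... 560 characters left out ...]
 71  87 103 107 106 105  99  67  66  82  87  97]
 [192  72  92 101 106 108 105  99  60  60  78  85  98]
 [192  71  91  99 103 105 104 101 105 137  79  80  96]
 [192  69  88 126 173 105  97  97 126 186 177 125  93]
 [192  66  90 113 154 157 168 164 142 113 117 102  94]
 [192  65  92 102 115 105 114 113 101  89  98  97  96]
 [192  60  94 114 143  93  95  94  89  79  79  77  97]
 [192  79  94 104 114 107 111 111  96  65  80  84  97]
 [193  84  99 105 108 112 113 114  99  64  81  88  97]]
165 [298.11 196.69] [301.16 196.69]
187 [297.96 188.88] [301.03 188.88]
90 [298.62 222.26] [301.57 222.26]
112 [298.48 214.92] [301.45 214.92]
pin [310.8  201.66] [310.83 207.07] [313.7  207.07] [307.96 207.07]
```

The rail runs from 12 to 143 mm from the bore. I gripped it at its middle, so TCP to bore is about 77.5 mm, which matches the 2.7 px residual. Now I'll move over the pins.

{"op": "servo_tool", "data": {"deltas": [[[-0.05,0.008,0],[0,0,0],0],[[-0.05,0.008,0],[0,0,0],0],[[-0.058,0.008,0],[0,0,0],0],[[0,0,0.04],[0,0,0],0],[[0,0,0.045],[0,0,0],0],[[0,0,0],[0,0,0],0],[[0,0,0],[0,0,0],0]]}}

```text
time_s: 6.75
eef_pos: [502.9, 57.3, 177.4]
ee_rot: [-0.0, 0.028, 1.0, 0.0]
force: [-0.1, 0.3, -2.6]
grip_width: 0.153
grip_force: 68.9
```

```bash
python3 look.py 2
python3 - <<'E'
import cv2
s=cv2.imread("pics/s_2.png"); a=s[185:245,295:335]
cv2.imwrite("pics/w2.png",cv2.resize(a,None,fx=10,fy=10,interpolation=0))
E
```

```text
6.85 [503.27737015  57.23985894 177.99228223] [ 2.59959821e-04  2.82811636e-02  9.99599973e-01 -3.74795742e-05] [ 0.53605822 -0.25789699 -2.48704226] [ 0.02410928  0.06472701 -0.01385339]
```

View pics/w2.png

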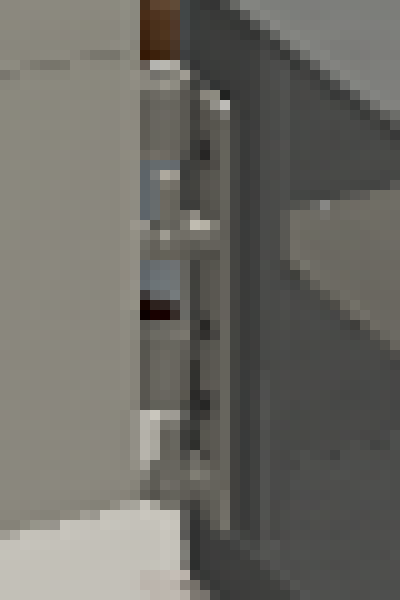

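The side view shows the upper knuckle (columns 309–313) above the upper pin (columns 310–313). I'll check the edges numerically.

Run:
```python
from h import *
np.set_printoptions(precision=2,suppress=True,linewidth=200)
g=cv2.cvtColor(cv2.imread("pics/s_2.png"),6); g0=cv2.cvtColor(cv2.imread("pics/s_1.png"),6)
print(np.c_[np.arange(190,238),g[190:238,306:320]]);
print("before"); print(np.c_[np.arange(198,238),g0[198:238,306:320]])
R=M["side"]["R"]; r=R[0]
b=np.array([503.3+78.2,57.2+2.7]); print(b)
for z in (149,171,74,96): print(z,proj("side",np.r_[b,z]),proj("side",np.r_[b,z]+8*r)[0],proj("side",np.r_[b,z]-8*r)[0])
```

```text
[[190 117 130 136  30  38  43  55  62  57  59  61  61  61  61]
 [191 133 138 132  94 180 183 167  82  52  59  59  60  60  61]
 [192 136 137 143 133 113 119 130 156  78  55  58  60  60  61]
 [193 135 137 141 135 136 150 139 101  61  77  51  56  59  59]
 [194 135 138 136  98 105 112 108  85  77 134 138  33  56  60]
 [195 136 138 137  90 100 102 101  89  65  95 144 187  61  59]
 [196 135 138 137  91 102 104 102  88  62  80  92 119  65  57]
 [197 135 138 138  92 101 104 101  89  67  82  85  93  67  60]
 [198 135 138 139  92 101 104 101  89  63  70  88  97  69  59]
 [199 135 138 138  93 101 103  99  88  56  46  85  98  69  58]
 [200 135 139 140 103 110 107 101  79  56  37  80  99  70  58]
 [201 135 138 138  99 105 107 105  63  64  65  75  99  70  57]
 [202 135 138 139  98 122 169 152  59  67  82  87  98  70  58]
 [203 135 138 140  99 107 119 111  65  67  83  87  99  68  58]
 [204 135 138 141 100 106 104 101  65  65  82  87  99  69  59]
 [205 135 138 139 101 107 105  99  60  61  78  85  97  69  58]
 [206 135 139 139  99 108 106 101 106 138  80  80  97  69  58]
 [207 135 138 150 146  82 102
[... 3993 characters left out ...]
  88  98  66  57]
 [231 191 193 194 181 131  98 101  89 110  99  90  98  65  57]
 [232 191 193 194 171  94  99 100 100 125 115 100  97  66  58]
 [233 192 194 190 134  85 109 107  95  97 103  98  98  65  58]
 [234 192 194 188 121  79  95  99  93  86  93  98 108  63  58]
 [235 191 192 195 188 159 112 113  76  62  85  94 110  64  58]
 [236 191 192 193 195 195 196 192  92  54  77  94 111  65  58]
 [237 191 191 191 193 194 199 195  93  51  62  88 114  65  58]]
[581.5  59.9]
149 [310.61 198.87] 313.5848078213451 307.64424560531535
171 [310.58 191.27] 313.57234029510533 307.5782820573057
74 [310.74 223.79] 313.62568762726863 307.86053366348955
96 [310.71 216.63] 313.61394861515845 307.7984245590839
```

{"op": "servo_tool", "data": {"deltas": [[[-0.0065,-0.01,0],[0,0,0],0],[[0,0,0.02],[0,0,0],0],[[0,0,0.01],[0,0,0],0],[[0,0,0.01],[0,0,0],0],[[0,0,0.005],[0,0,0],0],[[0,0,0],[0,0,0],0]]}}

```text
time_s: 7.45
eef_pos: [504.4, 55.4, 168.5]
ee_rot: [-0.0, 0.028, 1.0, 0.0]
force: [1.3, 2.1, -2.3]
grip_width: 0.155
grip_force: 68.8
```

{"op": "servo_tool", "data": {"deltas": [[[0,0,0.005],[0,0,0],0],[[0,0,0.005],[0,0,0],0],[[0,0,0.005],[0,0,0],0],[[0,0,0],[0,0,0],0]]}}

```text
time_s: 7.85
eef_pos: [504.6, 55.3, 165.6]
ee_rot: [0.0, 0.028, 1.0, 0.0]
force: [0.5, 2.6, -2.3]
grip_width: 0.152
grip_force: 68.9
```

No vertical contact force so far, with a small side force in +y that suggests the pins have engaged. Continuing down.

{"op": "servo_tool", "data": {"deltas": [[[0,0,0.01],[0,0,0],0],[[0,0,0.01],[0,0,0],0],[[0,0,0],[0,0,0],0]]}}

```text
time_s: 8.15
eef_pos: [504.5, 55.3, 161.4]
ee_rot: [-0.0, 0.028, 1.0, 0.0]
force: [1.3, 2.5, -3.5]
grip_width: 0.154
grip_force: 68.8
```

{"op": "servo_tool", "data": {"deltas": [[[0,0.003,0.01],[0,0,0],0],[[0,0,0.01],[0,0,0],0],[[0,0,0],[0,0,0],0]]}}

```text
time_s: 8.45
eef_pos: [504.3, 55.7, 157.3]
ee_rot: [-0.0, 0.028, 1.0, -0.0]
force: [0.1, 1.2, -3.0]
grip_width: 0.152
grip_force: 68.8
```

{"op": "servo_tool", "data": {"deltas": [[[0,0.002,0.005],[0,0,0],0],[[0,0,0.005],[0,0,0],0],[[0,0,0.005],[0,0,0],0],[[0,0,0],[0,0,0],0]]}}

```text
time_s: 8.85
eef_pos: [504.5, 56.1, 154.6]
ee_rot: [-0.0, 0.028, 1.0, -0.0]
force: [0.7, -0.3, -2.2]
grip_width: 0.15
grip_force: 68.9
```

{"op": "servo_tool", "data": {"deltas": [[[0,0,0.005],[0,0,0],0],[[0,0,0.005],[0,0,0],0],[[0,0,0],[0,0,0],0]]}}

```text
time_s: 9.15
eef_pos: [504.4, 56.2, 154.1]
ee_rot: [0.0, 0.028, 1.0, -0.0]
force: [-7.8, -0.9, 10.8]
grip_width: 0.155
grip_force: 71.1
```

```bash
python3 look.py 3
python3 - <<'E'
import cv2
s=cv2.imread("pics/s_3.png"); a=s[165:245,285:345]
cv2.imwrite("pics/w3.png",cv2.resize(a,None,fx=7,fy=7,interpolation=0))
E
```

```text
9.25 [504.43308443  56.14179475 154.07301092] [ 3.41839337e-04  2.81580366e-02  9.99603398e-01 -2.32307449e-04] [-7.90602563 -0.02329365 11.53852517] [-0.03640948  0.89790379  0.00827251]
```

View pics/w3.png

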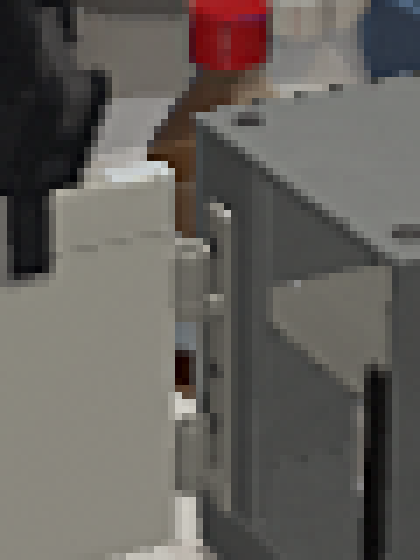

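Contact came at TCP z 154, which is the expected seat height, and the view shows both knuckles on their shoulders (upper about (311,205), lower about (311,233)). I'll release and rise.

{"op": "servo_tool", "data": {"deltas": [[[0,0,-0.006],[0,0,0],0],[[0,0,0],[0,0,0],0.2],[[0,0,0],[0,0,0],0.3],[[0,0,0],[0,0,0],0.4],[[0,0,0],[0,0,0],0.4],[[0,0,-0.05],[0,0,0],0.4],[[0,0,-0.1],[0,0,0],0.4],[[0,0,-0.1],[0,0,0],0.4]]}}

```text
time_s: 10.05
eef_pos: [504.5, 56.2, 205.1]
ee_rot: [0.0, 0.028, 1.0, -0.0]
force: [0.7, 0.3, -1.0]
grip_width: 0.403
grip_force: 0.0
```

{"op": "servo_tool", "data": {"deltas": [[[0,0,-0.05],[0,0,0],0.2],[[0.05,0.06,0],[0,0,0],0],[[0.07,0.1,0],[0,0,0],0],[[0.07,0.1,0],[0,0,0],0],[[0,0,0],[0,0,0],0],[[0,0,0],[0,0,0],0]]}}

```text
time_s: 10.65
eef_pos: [469.0, 110.8, 213.5]
ee_rot: [-0.0, 0.028, 1.0, -0.0]
force: [0.1, -0.7, -0.4]
grip_width: -0.003
grip_force: 0.0
```

```bash
python3 look.py 4
python3 - <<'E'
import cv2
s=cv2.imread("pics/s_4.png"); a=s[100:300,200:400]
cv2.imwrite("pics/w4.png",cv2.resize(a,None,fx=3,fy=3,interpolation=2))
E
```

```text
10.75 [469.54548964 110.00269771 213.55608325] [-2.45578851e-04  2.84203399e-02  9.99596029e-01 -6.11919522e-05] [ 0.04246516 -0.17640701  0.88970215] [ 0.02126096 -0.01809855 -0.03563178]
```

View pics/w4.png

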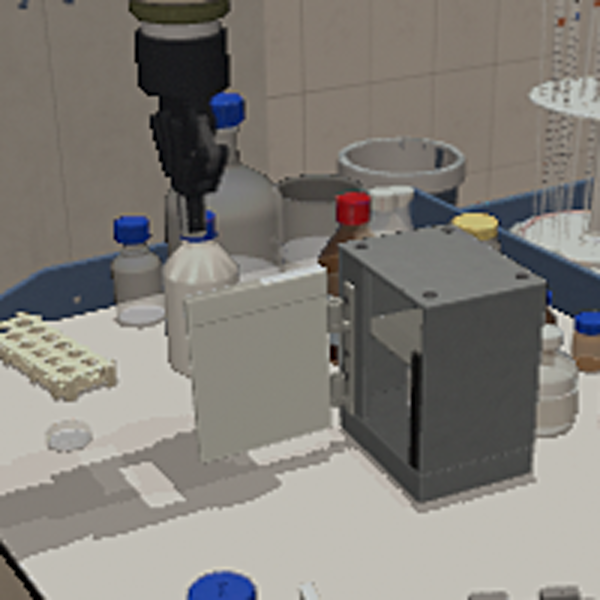

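The door hangs open on both pins, with its free edge at crop (190,300)-(205,460). The closed fingers are above its outer side. I'll compute the closing arc.

Run:
```python
import numpy as np
from rig import telemetry
s=telemetry.sense(); p=s["eef_pos"][:2]
xt=np.array([-.9984,.0558]);yt=np.array([.0558,.9984]);pin=np.array([582.2,58.9])
for th in [0,8,16,24,32,40,48,55,62,68,73,77,80,83,85,87,89,90]:
    f=np.radians(176.8+th); xd=np.array([np.cos(f),np.sin(f)]); out=np.array([xd[1]*-1,xd[0]])*-1
    d=15+3*np.sin(np.radians(2*th))-3*(th/90)
    c=pin+113*xd+d*out; D=c-p; print(th,c.round(1),np.round([D@xt/200,D@yt/200],3)); p=c
```

```text
0 [470.2  80.2] [-0.012 -0.149]
8 [468.3  65. ] [ 0.005 -0.077]
16 [468.5  49.5] [-0.005 -0.077]
24 [470.7  34.1] [-0.016 -0.076]
32 [475.2  19. ] [-0.026 -0.074]
40 [481.8   4.5] [-0.037 -0.071]
48 [490.5  -9.1] [-0.047 -0.066]
55 [499.8 -20. ] [-0.049 -0.052]
62 [510.5 -29.8] [-0.056 -0.046]
68 [520.7 -37. ] [-0.053 -0.033]
73 [529.8 -42.2] [-0.047 -0.023]
77 [537.5 -45.8] [-0.039 -0.016]
80 [543.4 -48.1] [-0.03 -0.01]
83 [549.4 -50. ] [-0.031 -0.008]
85 [553.5 -51.1] [-0.021 -0.004]
87 [557.7 -52.1] [-0.021 -0.004]
89 [561.8 -52.9] [-0.021 -0.003]
90 [563.9 -53.3] [-0.011 -0.001]
```

{"op": "servo_tool", "data": {"deltas": [[[0,0,0.1],[0,0,0],0],[[0,0,0.1],[0,0,0],0],[[-0.006,0,0.038],[0,0,0],0],[[-0.006,-0.06,0],[0,0,0],0],[[0,-0.05,0],[0,0,0],0],[[0,-0.039,0],[0,0,0],0],[[0.005,-0.038,0],[0,0,0],0],[[0,-0.039,0],[0,0,0],0]]}}

```text
time_s: 11.55
eef_pos: [468.4, 64.3, 166.7]
ee_rot: [0.0, 0.028, 1.0, -0.0]
force: [-0.3, 0.1, 0.3]
grip_width: -0.001
grip_force: 0.1
```

{"op": "servo_tool", "data": {"deltas": [[[-0.002,-0.039,0],[0,0,0],0],[[-0.003,-0.038,0],[0,0,0],0],[[-0.008,-0.038,0],[0,0,0],0],[[-0.008,-0.038,0],[0,0,0],0],[[-0.013,-0.037,0],[0,0,0],0],[[-0.013,-0.037,0],[0,0,0],0],[[-0.018,-0.036,0],[0,0,0],0],[[-0.019,-0.035,0],[0,0,0],0]]}}

```text
time_s: 12.35
eef_pos: [482.0, 4.0, 166.3]
ee_rot: [-0.0, 0.028, 1.0, 0.0]
force: [1.4, 0.1, 0.1]
grip_width: -0.0
grip_force: 0.1
```

{"op": "servo_tool", "data": {"deltas": [[[-0.023,-0.033,0],[0,0,0],0],[[-0.024,-0.033,0],[0,0,0],0],[[-0.024,-0.026,0],[0,0,0],0],[[-0.025,-0.026,0],[0,0,0],0],[[-0.028,-0.023,0],[0,0,0],0],[[-0.028,-0.023,0],[0,0,0],0],[[-0.026,-0.017,0],[0,0,0],0],[[-0.027,-0.016,0],[0,0,0],0]]}}

```text
time_s: 13.15
eef_pos: [520.9, -37.3, 166.2]
ee_rot: [-0.0, 0.028, 1.0, 0.0]
force: [-0.9, 0.4, -0.5]
grip_width: 0.0
grip_force: 0.1
```

{"op": "servo_tool", "data": {"deltas": [[[-0.023,-0.012,0],[0,0,0],0],[[-0.024,-0.011,0],[0,0,0],0],[[-0.02,-0.008,0],[0,0,0],0],[[-0.019,-0.008,0],[0,0,0],0],[[-0.02,-0.007,0],[0,0,0],0],[[-0.02,-0.006,0],[0,0,0],0],[[-0.02,-0.005,0],[0,0,0],0],[[-0.02,-0.004,0],[0,0,0],0]]}}

```text
time_s: 13.95
eef_pos: [553.2, -51.2, 166.3]
ee_rot: [-0.0, 0.028, 1.0, -0.0]
force: [-0.8, 0.3, -0.5]
grip_width: 0.0
grip_force: 0.1
```

{"op": "servo_tool", "data": {"deltas": [[[-0.01,-0.002,0],[0,0,0],0],[[-0.01,-0.001,0],[0,0,0],0],[[-0.01,-0.001,0],[0,0,0],0],[[0,0,0],[0,0,0],0],[[0,0,0],[0,0,0],0]]}}

```text
time_s: 14.45
eef_pos: [558.9, -52.2, 166.3]
ee_rot: [-0.0, 0.028, 1.0, -0.0]
force: [0.2, -0.3, -1.6]
grip_width: 0.001
grip_force: 0.0
```

Now 1 mm steps until it presses against the seal.

{"op": "servo_tool", "data": {"deltas": [[[-0.005,0,0],[0,0,0],0],[[-0.005,0,0],[0,0,0],0],[[-0.005,0,0],[0,0,0],0],[[0,0,0],[0,0,0],0],[[0,0,0],[0,0,0],0]]}}

```text
time_s: 14.95
eef_pos: [561.9, -52.4, 166.3]
ee_rot: [-0.0, 0.028, 1.0, -0.0]
force: [-0.9, -0.4, 0.1]
grip_width: -0.004
grip_force: 0.1
```

{"op": "servo_tool", "data": {"deltas": [[[-0.005,0,0],[0,0,0],0],[[-0.005,0,0],[0,0,0],0],[[0,0,0],[0,0,0],0],[[0,0,0],[0,0,0],0]]}}

```text
time_s: 15.35
eef_pos: [563.9, -52.5, 166.2]
ee_rot: [-0.0, 0.028, 1.0, -0.0]
force: [0.2, 0.6, -0.4]
grip_width: 0.003
grip_force: 0.1
```

{"op": "servo_tool", "data": {"deltas": [[[-0.005,0,0],[0,0,0],0],[[-0.005,0,0],[0,0,0],0],[[0,0,0],[0,0,0],0],[[0,0,0],[0,0,0],0]]}}

```text
time_s: 15.75
eef_pos: [564.8, -52.5, 166.2]
ee_rot: [-0.002, 0.028, 1.0, 0.0]
force: [-6.8, -0.9, 3.7]
grip_width: 0.002
grip_force: 3.9
```

The door is on the seal at 6.8 N. I'll press 1 mm more, back off slowly, then look.

{"op": "servo_tool", "data": {"deltas": [[[-0.004,0,0],[0,0,0],0],[[0,0,0],[0,0,0],0],[[0,0,0],[0,0,0],0],[[0.01,0,0],[0,0,0],0],[[0.02,0,0],[0,0,0],0],[[0.1,0,0],[0,0,0],0],[[0.2,0,0],[0,0,0],0],[[0.2,0,-0.05],[0,0,0],0]]}}

```text
time_s: 16.55
eef_pos: [459.1, -46.4, 175.2]
ee_rot: [-0.001, 0.028, 1.0, 0.0]
force: [0.5, -0.5, 2.0]
grip_width: -0.002
grip_force: 0.0
```

{"op": "servo_tool", "data": {"deltas": [[[0.1,0.24,-0.1],[0,0,0],0],[[0.1,0.24,-0.1],[0,0,0],0],[[0,0.24,0],[0,0,0],0],[[0,0.24,0],[0,0,0],0],[[0,0.2,0],[0,0,0],0],[[0,0,0],[0,0,0],0],[[0,0,0],[0,0,0],0]]}}

```text
time_s: 17.25
eef_pos: [437.4, 177.5, 212.1]
ee_rot: [0.0, 0.027, 1.0, -0.0]
force: [-0.3, 0.6, -0.1]
grip_width: 0.002
grip_force: 0.0
```

Run:
```python
from h import *
s=optics.capture("side");t=optics.capture("top")
W=np.zeros((600,800,3),np.uint8)
a=cv2.resize(s[165:315,280:395],None,fx=4,fy=4,interpolation=2); W[:600,:460]=a
b=cv2.resize(t[160:245,235:320],None,fx=4,fy=4,interpolation=2); W[:340,460:800]=b
c=cv2.resize(t[165:345,200:460],None,fx=1.3,fy=1.3); W[345:345+c.shape[0],461:461+c.shape[1]]=c
cv2.imwrite("pics/end.png",W); st=telemetry.sense(); print(st["time_s"],st["eef_pos"],st["force"])
p0=np.array([582.2,58.9]); f=np.radians(266.8); xd=np.array([np.cos(f),np.sin(f)]); yd=np.array([-xd[1],xd[0]])
for th in (0,-4): 
  f=np.radians(266.8+th); xd=np.array([np.cos(f),np.sin(f)]); yd=np.array([-xd[1],xd[0]])
  for l in(12,143):
    for o in(0,14): 
        X=np.r_[p0+l*xd+o*yd,186]; print(th,l,o,proj("top",X).round(1),proj("side",X).round(1))
```

```text
17.35 [437.60288561 176.3354954  212.17008479] [ 0.47256237 -0.54145256 -0.96672461]
0 12 0 [259.9 221.2] [313.  187.6]
0 12 14 [260.3 215.9] [317.7 186.7]
0 143 0 [311.8 223.2] [337.7 205.9]
0 143 14 [312.  217.8] [342.7 204.8]
-4 12 0 [259.9 221.5] [312.7 187.7]
-4 12 14 [260.6 216.2] [317.6 186.9]
-4 143 0 [311.5 227. ] [334.  206.6]
-4 143 14 [312.1 221.7] [339.3 205.7]
```

View pics/end.png

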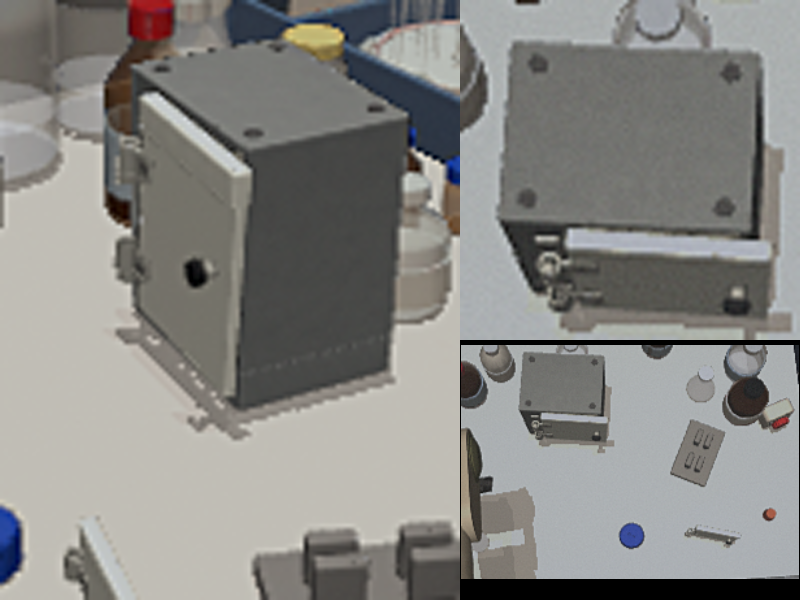

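The top view shows the rail flat along the cabinet front, from (377,221) to (427,224), within a degree of parallel. The side view shows both knuckles seated and the bystanders unmoved.

```bash
python3 -c "
from rig import ctrl
print(ctrl.finish_job())"
```

```text
the job is handed in; nothing more can be done
None
```

The door is hung on both hinge pins, sitting fully down and swung shut against the seal; the job was handed in at about 17 s, the arm touching nothing and the other things where they were.

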